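# Pack the guide plates into the shipping cradle under the keeper bar

## Robot

A 6-joint arm with a two-finger parallel gripper is mounted at the origin on the work surface. World frame = base frame: x ahead of the robot, y to its left, z up, the work surface at z = 0. Lengths are in m, angles in rad, forces in N, time in s.
With the tool pointing down it reaches from about 0.35 to 0.975 m from the base axis. Payload 4.9 kg.
Tool frame: the origin (TCP) lies midway between the tips of the shut fingers; the grasp point (between the pads) lies 19 mm behind it; z points along the fingers, y is the line along which they close (so a half turn about z gives the same grasp; the last joint's range is limited). The gripper opens to 85 mm and grips with 20 to 120 N. Pads are 22 mm wide; open, the fingers measure 114 mm over their backs; the gripper's body (76 mm by 85 mm) begins 54 mm behind the grasp point. The pads swing forward as they close: fully open they stand 13 mm farther back than shut.
Start: joints at [1.004, 0.053, 1.613, -0, 1.476, -0.119], TCP at [0.271, 0.563, 0.231] pointing down, gripper open.
Joint ranges: [-3.01, 3.01], [-1.01, 2.22], [0.06, 2.58], [-1.02, 4.17], [0.09, 2.62], [-3.14, 3.14]. Speed limits (rad/s): [2.57, 2.57, 3.14, 3.14, 3.14, 3.14].

## Interface

Orientations are given as a unit quaternion [w, x, y, z].
In Python, from plant import manip gives the robot as it stands.
- The arm moves only by the shell command python3 shift.py 'ROWS'. ROWS is a JSON list of rows, 1 to 5 of them, each of 7 numbers: the opening from 0.0 (shut) to 1.0 (fully open), then dx, dy, dz in m, then a rotation vector rx, ry, rz in rad; each row shifts and turns the commanded pose from where the row before left it, along the tool's axes as they then stand; what a row does not reach is not made up. A row lasts 1/8 s, in which the tool goes at most 0.0625 m and 0.188 rad, less where a joint would pass 70% of its speed; a pose out of reach is approached as far as the arm can. The fingers move at their own pace and stop on an object; the grip force is fixed at half the most. Time passes only in rows, so rows that do not move let the fingers close. It prints the time, the measured TCP pose, the force, the opening and the grip force at its end.
- manip.state(): the state, without advancing time (a new reading comes with each control period).
- manip.grab_frame(name): name is "scene" or "top"; returns the picture (400x640x3 uint8, red, green, blue); there is no depth.
- manip.camera_params(name): a dict with "intrinsics" (3x3 intrinsics, pixels), "k1" (the pictures are not rectified: a ray, as slopes to the right and down, at radius r is drawn at 1 + k1 r^2 times it, then the intrinsics apply), "xyz" and "orientation" of the camera in the world. Camera axes: x right, y down, z forward; pixel columns grow to the right and rows downward; lengths in m; the calibration is good to about 2 mm. A picture is of the moment at which its call begins. camera_params takes no time and is no camera call.
- manip.job_done(): hands the job in; it is judged then, once.
The state is a dict: "time": time; "joint_pos": joint angles; "joint_vel": joint speeds; "joint_efforts": joint torques, N m; "tool_pos": TCP position; "tool_rot": TCP orientation; "contact_force": force on the tool from outside, world axes, zero at the start; "ft_torque": the same for the moment, N m; "gripper_width": opening from 0.0 (shut) to 1.0 (fully open); "grasp_force": force on a finger pad.
Only numpy, scipy, OpenCV 4.12 (cv2) and the standard library are available. Lean on these libraries where they do the work, as an engineer would, in place of code of your own. Each camera call takes 0.05 s, during which the arm holds its last target. There are 200 camera calls.

## Task

Pack the aluminium plates for return: lift the keeper bar out of the shipping cradle and set it down on the bench, then edge each plate in the feed rack out over the rack's front edge until it overhangs enough to pinch, and lay it flat in a bay of its own on the cradle, lengthwise front to back. When every plate is packed, lower the keeper bar back into the two open slots until both ends rest on the slot bottoms. Leave the spray can, tape roll and phone alone.

Things in the scene. Friction and masses are not known exactly. Their poses are not given: they have to be found in the camera images.
- rack: Fixed plywood feed rack 150 (x) x 162 (y) x 60 mm high; its -x face is the front, towards the robot (yaw up to 0.25). On top 4 rails, 6 wide, 8 high, run front to back at y = -78, -26, 26, 78 mm: three lanes 46 mm wide (centres y = -52, 0, 52), open at front and back, too narrow for fingers beside a plate. Origin: centre of underside.
- cradle: Fixed plywood shipping cradle: bed 70 (x) x 210 (y) mm, top 45 mm above the bench; ribs 4 wide, 5 high at y = -35, 35 mm part it into 3 bays (centres y = -70, 0, 70), open at front (-x) and back: plates may stick out there. At y = -113 and 113 mm a slotted cheek 60 (x) x 16 (y), 84 mm high. Origin: centre of underside; x front to back, yaw up to 0.25.
- cradle_slot_a (a point): Middle of the slot bottom in the +y cheek, 60 mm above the bench. The slot is open upwards, 14 mm wide (x), widening to 26 mm over the top 12 mm of the 84 mm high cheek. A bar end resting in it has its axis 65 mm above the bench.
- cradle_slot_b (a point): The same in the -y cheek.
- bar: Loose keeper bar; at the start it rests with its ends in the cradle's two slots, above the bays, leaving no room to lay plates: wooden body 20 x 20 mm, 200 mm long along its y, a round steel end 10 mm in diameter, 30 mm long at each end; 220 g. Origin: underside, midway; the axis is 10 mm above it. It may lie on another of its sides after a fall.
- bar_end_a (a point): Point on the bar's axis in its +y round end, 118 mm from the middle.
- bar_end_b (a point): Point on the bar's axis in its -y round end, 118 mm from the middle.
- spray_can: Bystander: spray can 52 mm in diameter, 130 mm high, standing on the bench beyond the work. Origin: centre of the underside.
- tape_roll: Bystander: roll of tape 90 mm in diameter, 48 mm high. Origin: centre of the underside.
- phone: Bystander: phone 150 x 72 x 9 mm lying on the bench. Origin: centre of the underside.
- plate_1: Aluminium plate 110 (x) x 40 (y) x 6 mm, about 75 g, lying lengthwise front to back in the y = -52 mm lane of the rack, its front end 5 to 35 mm behind the rack's front edge; absent in some runs (two or three plates are there). Origin: centre of its underside.
- plate_2: Aluminium plate 110 (x) x 40 (y) x 6 mm, about 75 g, lying lengthwise front to back in the middle lane of the rack, its front end 5 to 35 mm behind the rack's front edge; absent in some runs (two or three plates are there). Origin: centre of its underside.
- plate_3: Aluminium plate 110 (x) x 40 (y) x 6 mm, about 75 g, lying lengthwise front to back in the y = +52 mm lane of the rack, its front end 5 to 35 mm behind the rack's front edge; absent in some runs (two or three plates are there). Origin: centre of its underside.

How it is judged:
By the outcome, as a careful person would: the job done as asked, in the order asked, and still so for the second after the job is handed in, with the robot touching nothing.
Of plate_1, plate_2, plate_3 only 2 to 3 are there at a start; the rules pass over those that are not, and their reading is None.
At some moment in a run one of bar may be knocked a few centimetres aside while the robot is not near it.
Once in a run the grip may slacken for a moment while it holds something.
It also fails if it takes over 210 s, if anything falls off the work surface, if the arm or the gripper's body presses on something with over 40 N, if the wrist force passes 120 N, or if a joint passes its speed limit or range.

## Working session

There is one attempt and no reset: what is moved stays moved. The work goes in short steps, Python scripts to look and compute and a shell command to move; the robot and the scene stay as the last step left them, time stands still between calls to the robot, and variables do not carry over. Pictures are saved under pics/ and viewed, at most 15 in all, crops included, and the job is handed in when it is done.

```bash
ls; mkdir -p pics; python3 - <<'E'
from plant import manip
import cv2
for n in("scene","top"):
    cv2.imwrite(f"pics/{n}0.png",manip.grab_frame(n)[:,:,::-1]); print(manip.camera_params(n))
print(manip.state())
E
```

```text
pics
plant.py
shift.py
{'intrinsics': array([[379.60247706,   0.        , 324.24383803],
       [  0.        , 379.60247706, 191.80470278],
       [  0.        ,   0.        ,   1.        ]]), 'k1': -0.03360670026253835, 'xyz': array([ 1.14723394, -0.58395639,  0.58711096]), 'orientation': array([-0.44221898,  0.83068825,  0.30120008, -0.15387628])}
{'intrinsics': array([[482.86357071,   0.        , 317.76714641],
       [  0.        , 482.86357071, 204.80726202],
       [  0.        ,   0.        ,   1.        ]]), 'k1': 0.03454380105555121, 'xyz': array([0.53514395, 0.03759899, 1.14564547]), 'orientation': array([-0.03130665,  0.70737183, -0.70434019,  0.0504964 ])}
{'time': 0.1, 'joint_pos': array([ 1.00399012e+00,  5.33216658e-02,  1.61413545e+00,  4.20221212e-05,
        1.47602704e+00, -1.18979808e-01]), 'joint_vel': array([ 1.35890824e-03, -1.19143382e-03, -3.17618504e-03, -4.46032986e-05,
       -1.02407029e-03, -1.50824750e-03]), 'joint_efforts': array([ 8.39640711e-05, -3.94899917e+01, -3.71363854e+01, -1.14171733e-04,
        3.93843060e-03,  7.46400872e-06]), 'tool_pos': array([0.27030403, 0.56290344, 0.23017955]), 'tool_rot': array([-3.37671670e-04,  2.22048680e-01,  9.75035122e-01, -8.83664423e-04]), 'contact_force': array([ 0.21873745, -0.45887017,  0.72740728]), 'ft_torque': array([-0.00678906,  0.01691427, -0.01539295]), 'grasp_force': 0.0, 'gripper_width': 0.994425398802001}
```
View pics/top0.png

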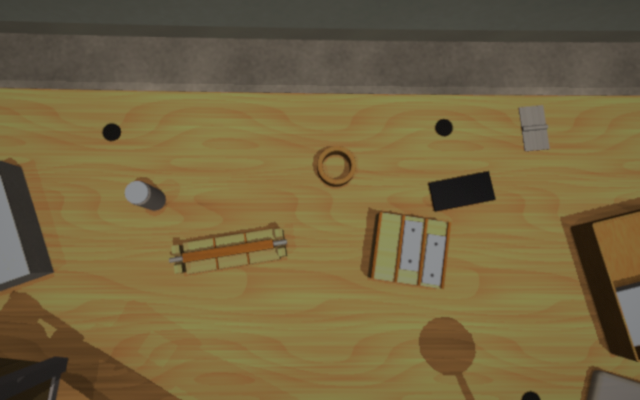

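View pics/scene0.png

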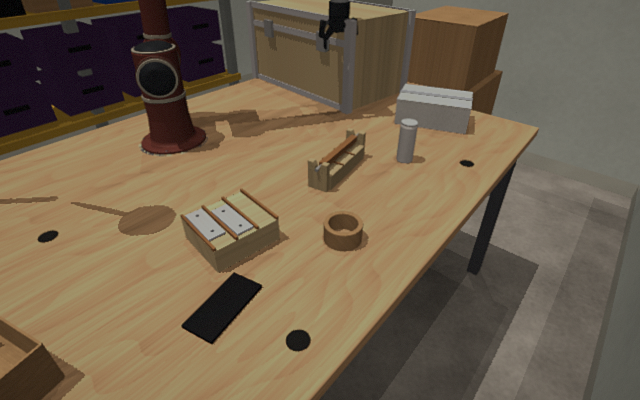

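The top view shows the cradle at (172–287, 228–272) with the orange bar on it. The rack is at (372–448, 211–288), with plates in the middle lane (411, 244) and the −y lane (433, 261). The +y lane is empty. Next I'll write the helpers and zoom in.

```bash
cat > h.py <<'E'
import numpy as np, cv2
from plant import manip
from scipy.spatial.transform import Rotation as R
def quat(q): return R.from_quat([q[1],q[2],q[3],q[0]])
def cam(n):
    p=manip.camera_params(n); return p['intrinsics'],p['k1'],np.array(p['xyz']),quat(p['orientation']).as_matrix()
def ray(n,uv):
    K,k,o,M=cam(n); uv=np.atleast_2d(uv).astype(float)
    d=(uv-K[:2,2])/K[0,0]; s=d.copy()
    for _ in range(20): s=d/(1+k*(s**2).sum(1,keepdims=True))
    return o,np.c_[s,np.ones(len(s))]@M.T
def pt(n,uv,z):
    o,d=ray(n,uv); return o+d*((z-o[2])/d[:,2])[:,None]
def proj(n,P):
    K,k,o,M=cam(n); c=(np.atleast_2d(P)-o)@M; s=c[:,:2]/c[:,2:]
    return s*(1+k*(s**2).sum(1,keepdims=True))*K[0,0]+K[:2,2]
def tri(uv1,uv2):
    A=[];b=[]
    for n,uv in(("top",uv1),("scene",uv2)):
        o,d=ray(n,uv); d=d[0]/np.linalg.norm(d[0]); Q=np.eye(3)-np.outer(d,d); A.append(Q); b.append(Q@o)
    return np.linalg.lstsq(np.vstack(A),np.hstack(b),rcond=None)[0]
def crop(n,name,x0,y0,x1,y1,f):
    im=manip.grab_frame(n)[:,:,::-1]; cv2.imwrite(f"pics/{name}_full.png",im)
    cv2.imwrite(f"pics/{name}.png",cv2.resize(im[y0:y1,x0:x1],None,fx=f,fy=f,interpolation=cv2.INTER_CUBIC))
def togo(goal,yaw):
    """steps in tool axes to goal xyz with tool down, tool x at yaw... y axis (closing line) direction given by yaw mod pi"""
    s=manip.state(); T=quat(s['tool_rot']); d=T.inv().apply(np.array(goal)-s['tool_pos'])
    y=T.as_matrix()[:,1]; e=(yaw-np.arctan2(y[1],y[0])+np.pi/2)%np.pi-np.pi/2
    print('pos',s['tool_pos'].round(4),'d tool',d.round(4),'world yaw err',round(e,3),'tool rz',round(-e,3),'z tilt',T.as_matrix()[:,2].round(3),'j6',s['joint_pos'].round(2),'t',s['time'])
E
python3 - <<'E'
import cv2,numpy as np
im=cv2.imread('pics/top0.png')
a=cv2.resize(im[215:285,160:300],None,fx=5,fy=5,interpolation=cv2.INTER_CUBIC)
b=cv2.resize(im[205:295,365:455],None,fx=4,fy=4,interpolation=cv2.INTER_CUBIC)
cv2.imwrite('pics/c1.png',cv2.resize(im[225:278,165:295],None,fx=6,fy=6,interpolation=cv2.INTER_CUBIC))
cv2.imwrite('pics/c2.png',cv2.resize(im[205:295,365:455],None,fx=6,fy=6,interpolation=cv2.INTER_CUBIC))
E
```

View pics/c1.png

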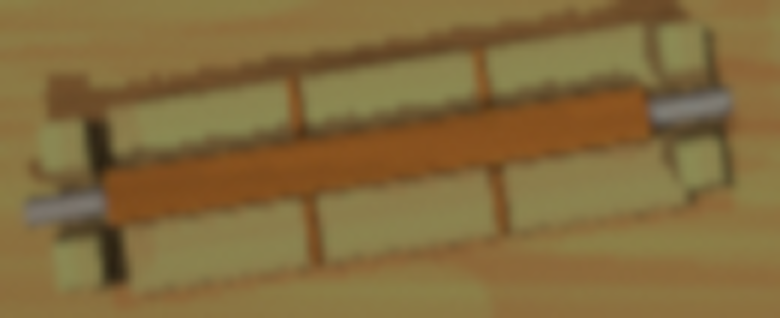

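View pics/c2.png

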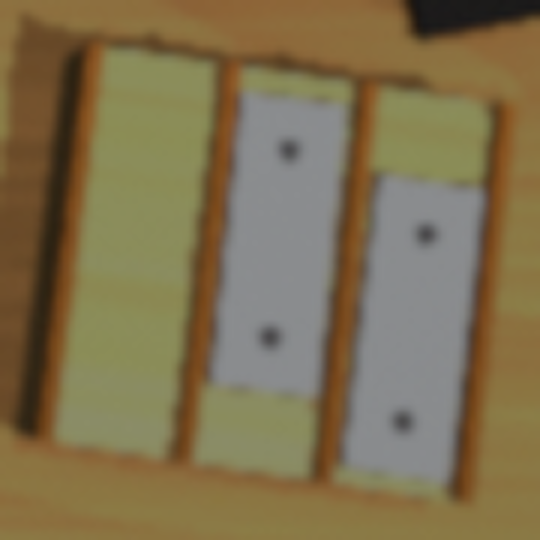

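The crops show the bar body, both ribs (c1: 293,78–317,265 and 480,50–503,235), the four rails, and the two plates with dark marks on them. I'll cast these to world positions.

```bash
python3 - <<'E'
from h import *
np.set_printoptions(precision=4,suppress=True)
f=lambda c,o:(np.array(c,float)+.5)/6-.5+o
def seg(c,off,z):
    return pt("top",f(c,off),z)
C=(165,225);D=(365,205)
r=seg([(293,78),(317,265),(480,50),(503,235)],C,.05)
print('ribs',r[:,:2].tolist()); c=r.mean(0); 
d=(r[0]+r[1]-r[2]-r[3]); print('cradle c',c,'yaw(y axis)',np.arctan2(-d[0],d[1]),'sep',np.hypot(*d[:2])/2,'riblen',np.linalg.norm(r[0]-r[1]),np.linalg.norm(r[2]-r[3]))
e=seg([(25,213),(730,104)],C,.065);d=e[0]-e[1];print('bar',e.mean(0),np.arctan2(-d[0],d[1]),np.linalg.norm(d))
b=seg([(105,195),(650,112)],C,.075);d=b[0]-b[1];print('barbody',b.mean(0),np.arctan2(-d[0],d[1]),np.linalg.norm(d))
k=seg([(92,45),(45,440),(507,103),(463,498)],D,.068);d=k[0]+k[1]-k[2]-k[3];print('rack',k.mean(0),np.arctan2(-d[0],d[1]),np.hypot(*d[:2])/2,np.linalg.norm(k[0]-k[1]),np.linalg.norm(k[2]-k[3]))
for n,q in(('p2',[(240,93),(352,103),(322,397),(210,385)]),('p1',[(377,172),(487,185),(453,492),(342,478)])):
    p=seg(q,D,.066);d=p[0]+p[1]-p[2]-p[3];print(n,p.mean(0),np.arctan2(d[1],d[0]),np.hypot(*d[:2])/2,np.linalg.norm(p[0]-p[1]),np.linalg.norm(p[2]-p[3]))
im=cv2.imread('pics/top0.png');h=cv2.cvtColor(im,cv2.COLOR_BGR2HSV)
m=((h[...,1]<40)&(h[...,2]>90)).astype(np.uint8);n,l,s,ce=cv2.connectedComponentsWithStats(m)
for i in range(1,n):
    if s[i,4]>200 and 365<ce[i][0]<455:
        q=cv2.boxPoints(cv2.minAreaRect(np.argwhere(l==i)[:,::-1].astype(np.float32)));p=pt("top",q,.066);print('mask',s[i],p[:,:2].tolist(),p.mean(0))
E
```

```text
ribs [[0.5870073129512601, 0.24266016327232937], [0.5175464528851772, 0.23179087112096036], [0.5977513861912069, 0.17314725964605276], [0.5286941645791722, 0.16314364444291765]]
cradle c [0.5577 0.2027 0.05  ] yaw(y axis) 0.15714579231604897 sep 0.06994188990387029 riblen 0.07030613481760861 0.06977802070785669
bar [0.5569 0.2071 0.065 ] 0.15630494485885688 0.26041659651584026
barbody [0.5585 0.2059 0.075 ] 0.15411972582790004 0.1994728797824933
rack [ 0.5612 -0.1993  0.068 ] -0.1332309662044774 0.15629473559751592 0.14776295191435737 0.1475538543589052
p2 [ 0.571  -0.2016  0.066 ] -0.12327295464167583 0.10982302339780975 0.04224293336010136 0.0417751174805931
p1 [ 0.539  -0.2508  0.066 ] -0.13976042066066394 0.11434126822197688 0.04143188481722622 0.04129190664313055
mask [400 220  23  51 887] [[0.5183373305480968, -0.17380898922621998], [0.6280370302165733, -0.1874520755148609], [0.6239282844042386, -0.22852603807547398], [0.5142737405363809, -0.2143724780384801]] [ 0.5711 -0.201   0.066 ]
mask [422 234  24  52 903] [[0.48775571796770967, -0.22166413997261206], [0.5972235951007723, -0.23816391031868808], [0.5922942870765101, -0.27933435651821925], [0.482906307277011, -0.26231818889420866]] [ 0.54   -0.2504  0.066 ]
```

```bash
python3 - <<'E'
from h import *
togo([.5575,.2060,.15],.156)
E
```

```text
pos [0.2703 0.5629 0.2302] d tool [-0.4134 -0.1972  0.0804] world yaw err -0.967 tool rz 0.967 z tilt [-0.001 -0.002 -1.   ] j6 [ 1.    0.05  1.61  0.    1.48 -0.12] t 0.1
```

```bash
S="python3 shift.py"; python3 shift.py '[[1,-0.0517,-0.0247,0,0,0,0],[1,-0.0517,-0.0247,0,0,0,0],[1,-0.0517,-0.0247,0,0,0,0],[1,-0.0517,-0.0247,0,0,0,0],[1,-0.0517,-0.0247,0,0,0,0]]'
python3 shift.py '[[1,-0.0517,-0.0247,0,0,0,0],[1,-0.0517,-0.0247,0,0,0,0],[1,-0.0517,-0.0247,0,0,0,0],[1,0,0,0,0,0,0.18],[1,0,0,0,0,0,0.18]]'
python3 shift.py '[[1,0,0,0.02,0,0,0.18],[1,0,0,0.02,0,0,0.18],[1,0,0,0.02,0,0,0.18],[1,0,0,0.02,0,0,0.067],[1,0,0,0,0,0,0]]'
python3 - <<'E'
from h import *
togo([.5575,.2060,.052],.156)
E
```

```text
time: 0.72
tool_pos: [0.4508, 0.3384, 0.2308]
tool_rot: [-0.0, 0.222, 0.975, -0.0]
contact_force: [0.6, -0.0, 0.1]
gripper_width: 0.998
grasp_force: 0.0
time: 1.35
tool_pos: [0.5581, 0.2051, 0.2305]
tool_rot: [-0.001, 0.397, 0.918, -0.0]
contact_force: [-0.1, 0.2, 1.5]
gripper_width: 0.998
grasp_force: 0.0
time: 1.98
tool_pos: [0.5561, 0.2058, 0.1486]
tool_rot: [-0.002, 0.65, 0.76, -0.002]
contact_force: [-0.7, 0.8, -0.4]
gripper_width: 1.002
grasp_force: 0.0
pos [0.5561 0.2058 0.1486] d tool [0.0001 0.0019 0.0966] world yaw err -0.001 tool rz 0.001 z tilt [-0.005 -0.001 -1.   ] j6 [ 0.23  0.05  1.76 -0.    1.34  0.07] t 1.975
```

```bash
python3 shift.py '[[1,0,0.0015,0.04,0,0,0],[0.7,0,0,0.03,0,0,0],[0.7,0,0,0.015,0,0,0],[0.7,0,0,0.011,0,0,0],[0.7,0,0,0,0,0,0]]'; python3 shift.py '[[0,0,0,0,0,0,0],[0,0,0,0,0,0,0],[0,0,0,0,0,0,0],[0,0,0,0,0,0,0],[0,0,0,0,0,0,0]]'; python3 shift.py '[[0,0,0,0,0,0,0],[0,0,0,0,0,0,0],[0,0,0,-0.01,0,0,0],[0,0,0,-0.02,0,0,0],[0,0,0,0,0,0,0]]'
```

```text
time: 2.6
tool_pos: [0.5594, 0.2064, 0.0554]
tool_rot: [-0.0, 0.65, 0.76, -0.0]
contact_force: [0.6, 0.5, 0.5]
gripper_width: 0.7
grasp_force: 0.0
time: 3.22
tool_pos: [0.5585, 0.2063, 0.0567]
tool_rot: [-0.001, 0.65, 0.76, -0.001]
contact_force: [-6.2, -1.2, 7.4]
gripper_width: 0.216
grasp_force: 61.5
time: 3.85
tool_pos: [0.5615, 0.2069, 0.0886]
tool_rot: [0.002, 0.65, 0.76, 0.002]
contact_force: [0.4, 0.0, -1.5]
gripper_width: 0.218
grasp_force: 60.3
```

```bash
python3 shift.py '[[0,0,0,-0.035,0,0,0],[0,0,0,-0.025,0,0,0],[0,0,-0.04,0,0,0,0],[0,0,-0.055,0,0,0,0],[0,0,-0.05,0,0,0,0]]'; python3 - <<'E'
from h import *
togo([.4145,.182,.02],.156)
E
```

```text
time: 4.47
tool_pos: [0.4146, 0.1836, 0.1451]
tool_rot: [-0.0, 0.65, 0.76, -0.0]
contact_force: [0.5, -0.2, -1.5]
gripper_width: 0.221
grasp_force: 60.3
pos [0.4146 0.1836 0.1451] d tool [-0.0015 -0.0003  0.1251] world yaw err 0.0 tool rz -0.0 z tilt [-0.  0. -1.] j6 [ 0.25 -0.31  2.09  0.    1.36  0.1 ] t 4.475
```

```bash
python3 shift.py '[[0,0,0,0.05,0,0,0],[0,0,0,0.05,0,0,0],[0,0,0,0.025,0,0,0],[0,0,0,0.005,0,0,0],[0,0,0,0.005,0,0,0]]';python3 shift.py '[[0,0,0,0.003,0,0,0],[0,0,0,0,0,0,0]]'
```

```text
time: 5.1
tool_pos: [0.4172, 0.1841, 0.0113]
tool_rot: [0.001, 0.65, 0.76, 0.001]
contact_force: [0.7, 0.3, -1.7]
gripper_width: 0.219
grasp_force: 60.3
time: 5.35
tool_pos: [0.4168, 0.1841, 0.0081]
tool_rot: [0.0, 0.65, 0.76, 0.001]
contact_force: [0.1, 0.8, -2.6]
gripper_width: 0.219
grasp_force: 60.3
```

```bash
python3 shift.py '[[0,0,0,0.003,0,0,0],[0,0,0,0,0,0,0],[0,0,0,0,0,0,0]]';python3 shift.py '[[0,0,0,0.002,0,0,0],[0,0,0,0,0,0,0],[0,0,0,0,0,0,0]]'
```

```text
time: 5.72
tool_pos: [0.4161, 0.1839, 0.0044]
tool_rot: [0.0, 0.65, 0.76, 0.0]
contact_force: [0.7, -0.2, -2.9]
gripper_width: 0.22
grasp_force: 60.3
time: 6.1
tool_pos: [0.4161, 0.1839, 0.0023]
tool_rot: [-0.0, 0.65, 0.76, -0.0]
contact_force: [-0.0, -0.6, -3.0]
gripper_width: 0.217
grasp_force: 60.3
```

```bash
python3 shift.py '[[0.35,0,0,0,0,0,0],[0.6,0,0,0,0,0,0],[0.6,0,0,-0.02,0,0,0],[0.6,0,0,-0.05,0,0,0],[0.3,0,0,-0.06,0,0,0]]';python3 - <<'E'
from h import *
crop("top","bar1",120,180,330,320,3)
c,s=np.cos(-.133),np.sin(-.133)
for n,u,v in(('behind p1',.0408+.011+.008,-.052),('behind p2',.065+.011+.008,0)):
    g=[.5612+c*u-s*v,-.1993+s*u+c*v,.14]; print(n,g); togo(g,-.133+np.pi/2)
E
```

```text
time: 6.72
tool_pos: [0.4152, 0.1836, 0.1328]
tool_rot: [-0.001, 0.65, 0.76, -0.001]
contact_force: [1.3, -0.3, 0.3]
gripper_width: 0.4
grasp_force: 0.0
behind p1 [np.float64(0.6135762495794859), np.float64(-0.258770736332985), 0.14]
pos [0.4208 0.1852 0.1431] d tool [-0.4686  0.1213  0.0042] world yaw err 1.282 tool rz -1.282 z tilt [ 0.013  0.004 -1.   ] j6 [ 0.25 -0.3   2.08  0.    1.34  0.1 ] t 6.775
behind p2 [np.float64(0.644458156506989), np.float64(-0.2104390922007911), 0.14]
pos [0.4208 0.1852 0.1431] d tool [-0.4256  0.1593  0.0047] world yaw err 1.282 tool rz -1.282 z tilt [ 0.013  0.004 -1.   ] j6 [ 0.25 -0.3   2.08  0.    1.34  0.1 ] t 6.775
```

View pics/bar1.png

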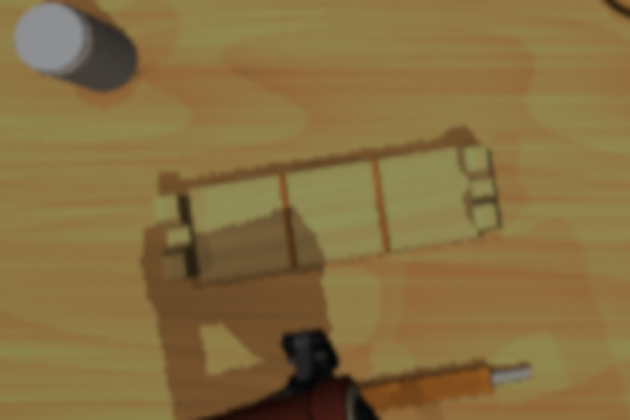

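The frame shows the empty cradle with its ribs and slots visible, and the bar lying on the bench in front of it (around 440, 385). Now I'll go behind plate_1.

```bash
python3 shift.py '[[0,-0.0586,0.0152,0,0,0,0],[0,-0.0586,0.0152,0,0,0,0],[0,-0.0586,0.0152,0,0,0,0],[0,-0.0586,0.0152,0,0,0,0],[0,-0.0586,0.0152,0,0,0,0]]'
python3 shift.py '[[0,-0.0586,0.0152,0,0,0,0],[0,-0.0586,0.0152,0,0,0,0],[0,-0.0586,0.0152,0,0,0,0],[0,0,0,0,0,0,-0.183],[0,0,0,0,0,0,-0.183]]'
python3 shift.py '[[0,0,0,0,0,0,-0.183],[0,0,0,0,0,0,-0.183],[0,0,0,0,0,0,-0.183],[0,0,0,0,0,0,-0.183],[0,0,0,0,0,0,-0.183]]'
python3 shift.py '[[0,0,0,0,0,0,0],[0,0,0,0,0,0,0]]'
python3 - <<'E'
from h import *
togo([.6136,-.2588,.063],-.133+np.pi/2)
crop("top","r1",340,180,480,310,4)
E
```

```text
time: 7.4
tool_pos: [0.5376, -0.0959, 0.1327]
tool_rot: [0.001, 0.65, 0.76, 0.0]
contact_force: [1.3, -0.1, 0.5]
gripper_width: -0.001
grasp_force: 0.0
time: 8.02
tool_pos: [0.6093, -0.2616, 0.1318]
tool_rot: [-0.0, 0.499, 0.867, 0.0]
contact_force: [-0.4, 1.7, 0.7]
gripper_width: 0.004
grasp_force: 0.0
time: 8.65
tool_pos: [0.6093, -0.2605, 0.1323]
tool_rot: [0.0, 0.064, 0.998, -0.0]
contact_force: [0.3, 0.3, -0.2]
gripper_width: -0.004
grasp_force: 0.0
time: 8.9
tool_pos: [0.6092, -0.2604, 0.1323]
tool_rot: [0.0, 0.068, 0.998, -0.0]
contact_force: [-0.1, -0.2, -0.8]
gripper_width: 0.001
grasp_force: 0.0
pos [ 0.6092 -0.2604  0.1323] d tool [-0.0042  0.0022  0.0693] world yaw err 0.003 tool rz -0.003 z tilt [ 0. -0. -1.] j6 [-0.52  0.21  1.61  0.    1.32 -1.95] t 8.9
```

View pics/r1.png

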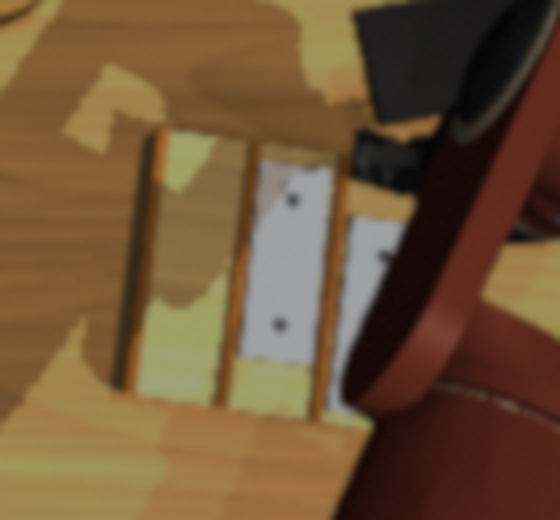

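Shut fingers hang above the −y lane behind plate_1 (plate end at about 375, 215). I'll descend and push forward.

```bash
python3 shift.py '[[0,-0.0042,0.0022,0.03,0,0,0],[0,0,0,0.02,0,0,0],[0,0,0,0.012,0,0,0],[0,0,0,0.006,0,0,0],[0,0,0,0,0,0,0]]'; python3 shift.py '[[0,0.008,0,0,0,0,0],[0,0.008,0,0,0,0,0],[0,0.004,0,0,0,0,0],[0,0,0,0,0,0,0]]'
```

```text
time: 9.57
tool_pos: [0.6135, -0.2588, 0.0642]
tool_rot: [-0.0, 0.067, 0.998, 0.0]
contact_force: [-0.5, -0.7, -0.1]
gripper_width: 0.001
grasp_force: 0.0
time: 10.07
tool_pos: [0.5937, -0.2562, 0.065]
tool_rot: [0.0, 0.067, 0.998, -0.0]
contact_force: [-0.1, -0.5, 1.0]
gripper_width: 0.002
grasp_force: 0.6
```

```bash
python3 - <<'E'
from h import *
crop("scene","s1",160,160,300,290,5)
E
```

```text
(no output)
```

View pics/s1.png

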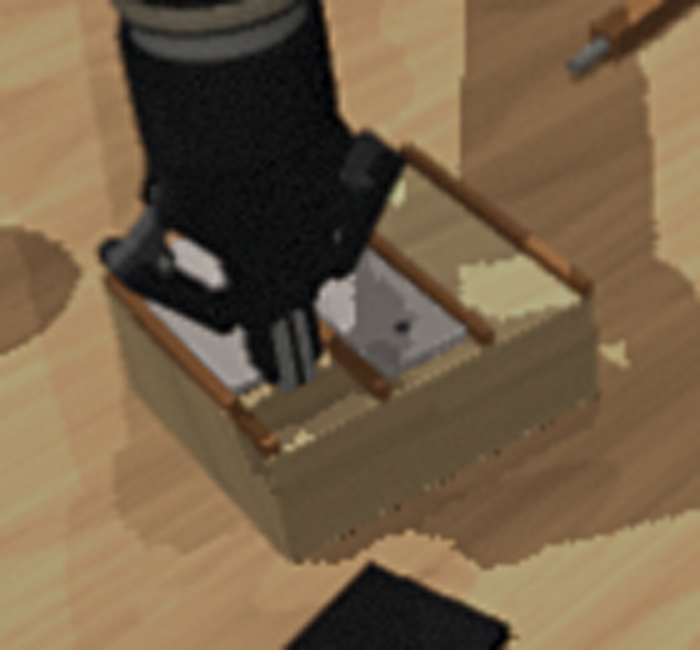

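```bash
python3 - <<'E'
from h import *
c,s=np.cos(-.133),np.sin(-.133)
M=np.array([[c,s],[-s,c]])
for n,q,z in(('corner top',(240,383),.066),('corner top2',(262,376),.066),('railL end',(270,452),.060),('p2 corner',(466,330),.066),('p2 c',(398,372),.066)):
    p=pt("scene",[(q[0]+.5)/5-.5+160,(q[1]+.5)/5-.5+160],z)[0]; print(n,p.round(4),(M@(p[:2]-[.5612,-.1993])).round(4))
print('tool',(M@(manip.state()['tool_pos'][:2]-[.5612,-.1993])).round(4))
E
```

```text
corner top [ 0.5827 -0.2726  0.066 ] [ 0.031  -0.0698]
corner top2 [ 0.586  -0.2639  0.066 ] [ 0.0332 -0.0608]
railL end [ 0.6204 -0.2869  0.06  ] [ 0.0703 -0.0789]
p2 corner [ 0.6281 -0.1883  0.066 ] [0.0648 0.0198]
p2 c [ 0.6273 -0.2254  0.066 ] [ 0.069  -0.0171]
tool [ 0.0398 -0.0521]
```

The plate's rear edge is now at rack x ≈ 0.032 (it was 0.041), so the push works. I'll lower slightly and continue another 30 mm.

```bash
python3 shift.py '[[0,0,0,0.002,0,0,0],[0,0.008,0,0,0,0,0],[0,0.008,0,0,0,0,0],[0,0.008,0,0,0,0,0],[0,0.006,0,0,0,0,0]]'; python3 shift.py '[[0,0,0,0,0,0,0],[0,-0.01,0,0,0,0,0],[0,-0.01,0,-0.03,0,0,0],[0,0,0,-0.05,0,0,0],[0,0,0,0,0,0,0]]'; python3 - <<'E'
from h import *
c,s=np.cos(-.133),np.sin(-.133)
u,v=.065+.008+.009,0
togo([.5612+c*u-s*v,-.1993+s*u+c*v,.062],-.133+np.pi/2)
E
```

```text
time: 10.75
tool_pos: [0.5648, -0.2525, 0.0636]
tool_rot: [0.002, 0.067, 0.998, -0.001]
contact_force: [4.0, -0.6, 5.4]
gripper_width: -0.004
grasp_force: 3.3
time: 11.38
tool_pos: [0.5859, -0.2559, 0.1466]
tool_rot: [0.003, 0.067, 0.998, -0.002]
contact_force: [0.7, -0.4, -0.1]
gripper_width: 0.0
grasp_force: 0.0
pos [ 0.5859 -0.2559  0.1466] d tool [-0.0495  0.0531  0.0847] world yaw err 0.001 tool rz -0.001 z tilt [ 0.005 -0.004 -1.   ] j6 [-0.53  0.15  1.66 -0.    1.33 -1.97] t 11.375
```

```bash
python3 - <<'E'
from h import *
c,s=np.cos(-.133),np.sin(-.133)
u,v=-.096,-.052
togo([.5612+c*u-s*v,-.1993+s*u+c*v,.11],-.133+np.pi/2)
E
python3 shift.py '[[0.75,0.0375,0,0,0,0,0],[0.75,0.0375,0,0,0,0,0],[0.75,0.0375,0,0,0,0,0],[0.75,0,0,0,0,0,0],[0.75,0,0,0,0,0,0]]'; python3 - <<'E'
from h import *
crop("scene","s2",150,150,300,280,5)
c,s=np.cos(-.133),np.sin(-.133)
u,v=-.096,-.052
togo([.5612+c*u-s*v,-.1993+s*u+c*v,.044],-.133+np.pi/2)
E
```

```text
pos [ 0.5859 -0.2559  0.1466] d tool [0.1282 0.0009 0.0358] world yaw err 0.001 tool rz -0.001 z tilt [ 0.005 -0.004 -1.   ] j6 [-0.53  0.15  1.66 -0.    1.33 -1.97] t 11.375
time: 12.0
tool_pos: [0.4722, -0.2395, 0.1413]
tool_rot: [-0.001, 0.067, 0.998, 0.0]
contact_force: [-0.1, -0.7, -0.0]
gripper_width: 0.748
grasp_force: 0.0
pos [ 0.4727 -0.2397  0.1418] d tool [ 0.0136 -0.0002  0.0978] world yaw err 0.001 tool rz -0.001 z tilt [-0.001  0.    -1.   ] j6 [-0.61 -0.1   1.92  0.    1.33 -2.05] t 12.05
```

View pics/s2.png

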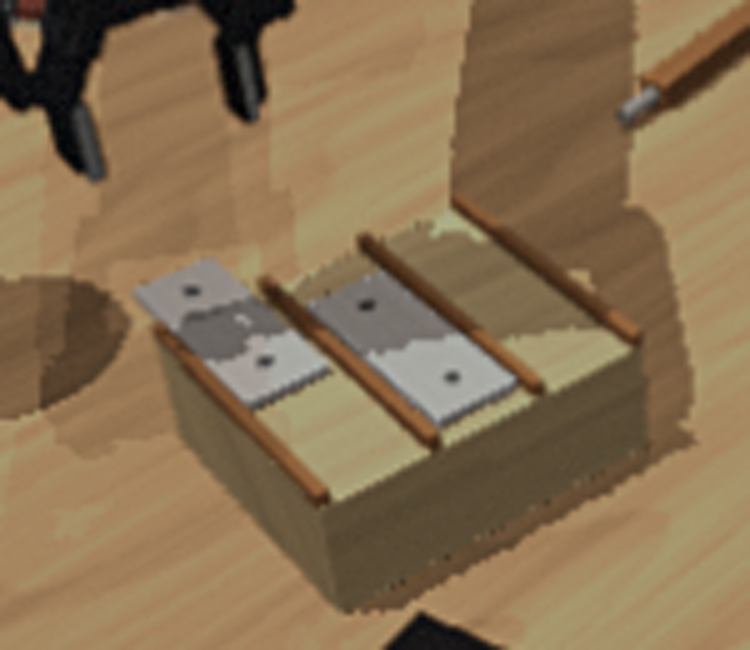

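Plate_1 overhangs the front edge, with its front corners at crop (135,292) and (208,260) and rear corners at (252,403) and (330,368).

```bash
python3 - <<'E'
from h import *
c,s=np.cos(-.133),np.sin(-.133)
M=np.array([[c,s],[-s,c]])
q=np.array([(135,292),(208,260),(252,403),(330,368)],float)
for p in pt("scene",(q+.5)/5-.5+150,.066): print((M@(p[:2]-[.5612,-.1993])).round(4))
E
```

```text
[-0.1053 -0.0744]
[-0.1062 -0.0377]
[ 0.0028 -0.0723]
[ 0.0039 -0.0357]
```

```bash
python3 shift.py '[[0.75,0.0126,-0.001,0.03,0,0,0],[0.75,0,0,0.04,0,0,0],[0.75,0,0,0.02,0,0,0],[0.75,0,0,0.008,0,0,0],[0.75,0,0,0,0,0,0]]'; python3 shift.py '[[0.4,0,0,0,0,0,0],[0.4,0,0,0,0,0,0],[0.4,0,0,0,0,0,0],[0.4,0,0,0,0,0,0],[0.4,0,0,0,0,0,0]]'; python3 shift.py '[[0.2,0,0,0,0,0,0],[0.2,0,0,0,0,0,0],[0.2,0,0,-0.01,0,0,0],[0.2,0,0,-0.02,0,0,0],[0.2,0,0,0,0,0,0]]'
```

```text
time: 12.68
tool_pos: [0.4601, -0.2391, 0.0441]
tool_rot: [-0.0, 0.067, 0.998, 0.0]
contact_force: [0.5, -0.6, -0.9]
gripper_width: 0.755
grasp_force: 0.0
time: 13.3
tool_pos: [0.4607, -0.2397, 0.0458]
tool_rot: [0.001, 0.067, 0.998, -0.001]
contact_force: [0.4, 0.2, 6.0]
gripper_width: 0.451
grasp_force: 59.9
time: 13.92
tool_pos: [0.4606, -0.2397, 0.0759]
tool_rot: [0.001, 0.067, 0.998, -0.001]
contact_force: [0.2, 0.3, 0.1]
gripper_width: 0.454
grasp_force: 60.1
```

```bash
python3 shift.py '[[0.2,0,0,-0.04,0,0,0],[0.2,0,0,-0.03,0,0,0],[0.2,0,0,0,0,0,-0.145],[0.2,0,0,0,0,0,-0.144],[0.2,0,0,0,0,0,0]]'; python3 - <<'E'
from h import *
togo([.5192,.1266,.08],.156+np.pi/2)
E
```

```text
time: 14.55
tool_pos: [0.4591, -0.2387, 0.1433]
tool_rot: [-0.001, -0.077, 0.997, 0.0]
contact_force: [0.1, -0.3, -0.6]
gripper_width: 0.451
grasp_force: 60.4
pos [ 0.4591 -0.2387  0.1433] d tool [-0.1153  0.3517  0.0635] world yaw err 0.002 tool rz -0.002 z tilt [-0.001  0.001 -1.   ] j6 [-0.62 -0.13  1.94 -0.    1.33 -2.35] t 14.55
```

```bash
python3 shift.py '[[0.2,-0.0144,0.044,0,0,0,0],[0.2,-0.0144,0.044,0,0,0,0],[0.2,-0.0144,0.044,0,0,0,0],[0.2,-0.0144,0.044,0,0,0,0],[0.2,-0.0144,0.044,0,0,0,0]]'; python3 shift.py '[[0.2,-0.0144,0.044,0,0,0,0],[0.2,-0.0144,0.044,0,0,0,0],[0.2,-0.0144,0.044,0,0,0,0],[0.2,0,0,0,0,0,0],[0.2,0,0,0,0,0,0]]'; python3 - <<'E'
from h import *
togo([.5192,.1266,.08],.156+np.pi/2)
crop("top","c3",140,190,340,340,4)
E
```

```text
time: 15.18
tool_pos: [0.4965, -0.009, 0.1437]
tool_rot: [-0.0, -0.076, 0.997, 0.0]
contact_force: [0.2, -0.8, -1.0]
gripper_width: 0.45
grasp_force: 60.4
time: 15.8
tool_pos: [0.5186, 0.1264, 0.1436]
tool_rot: [-0.001, -0.077, 0.997, -0.0]
contact_force: [0.0, 0.6, -0.9]
gripper_width: 0.449
grasp_force: 60.5
pos [0.5186 0.1264 0.1436] d tool [-0.0007  0.0002  0.0636] world yaw err 0.002 tool rz -0.002 z tilt [-0.001 -0.001 -1.   ] j6 [ 0.1  -0.09  1.91 -0.    1.33 -1.63] t 15.8
```

View pics/c3.png

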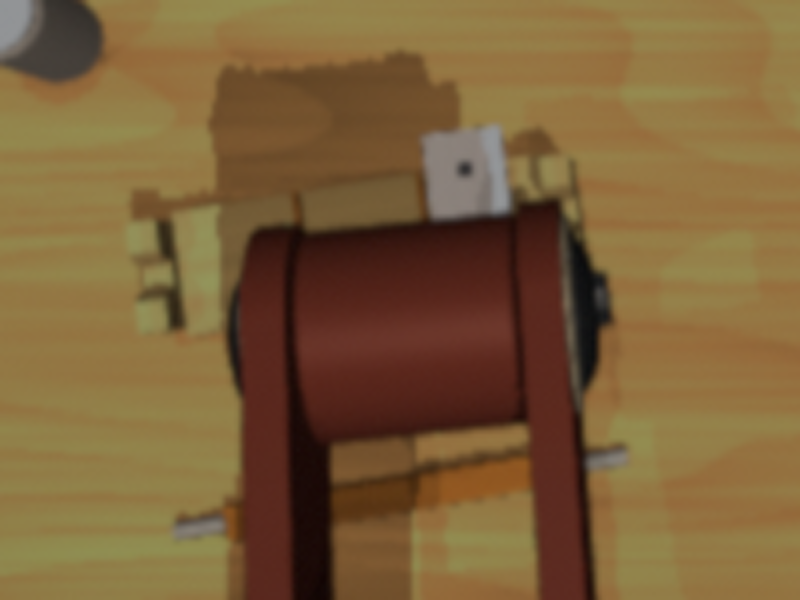

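Plate_1 hangs over the −y bay, with its rear corners at (422,135) and (500,127). The bar is still on the bench in front, so I'll lower the plate.

```bash
python3 shift.py '[[0.2,0,0,0.04,0,0,0],[0.2,0,0,0.04,0,0,0],[0.2,0,0,0.02,0,0,0],[0.2,0,0,0.006,0,0,0],[0.2,0,0,0,0,0,0]]';python3 shift.py '[[0.2,0,0,0.003,0,0,0],[0.2,0,0,0,0,0,0]]';python3 shift.py '[[0.2,0,0,0.002,0,0,0],[0.2,0,0,0,0,0,0]]'
```

```text
time: 16.48
tool_pos: [0.5193, 0.1258, 0.0386]
tool_rot: [0.0, -0.077, 0.997, -0.0]
contact_force: [0.2, 0.2, 0.2]
gripper_width: 0.447
grasp_force: 60.5
time: 16.73
tool_pos: [0.5197, 0.1265, 0.0361]
tool_rot: [0.001, -0.077, 0.997, 0.0]
contact_force: [0.4, -0.4, -0.7]
gripper_width: 0.45
grasp_force: 60.5
time: 16.98
tool_pos: [0.5191, 0.1266, 0.0333]
tool_rot: [0.0, -0.078, 0.997, -0.0]
contact_force: [-0.9, 0.0, -1.2]
gripper_width: 0.45
grasp_force: 60.5
```

```bash
python3 shift.py '[[0.2,0,0,0.002,0,0,0],[0.2,0,0,0,0,0,0]]';python3 shift.py '[[0.2,0,0,0.001,0,0,0],[0.2,0,0,0,0,0,0]]'
```

```text
time: 17.23
tool_pos: [0.5191, 0.1266, 0.0313]
tool_rot: [0.0, -0.078, 0.997, 0.0]
contact_force: [-1.1, 0.1, -0.4]
gripper_width: 0.455
grasp_force: 60.6
time: 17.48
tool_pos: [0.5192, 0.1266, 0.031]
tool_rot: [-0.0, -0.078, 0.997, -0.0]
contact_force: [-3.0, -0.5, 4.3]
gripper_width: 0.45
grasp_force: 61.0
```

```bash
python3 shift.py '[[0.7,0,0,0,0,0,0],[0.7,0,0,0,0,0,0],[0.7,0,0,-0.03,0,0,0],[0.7,0,0,-0.06,0,0,0],[0.7,0,0,-0.02,0,0,0]]'; python3 - <<'E'
from h import *
c,s=np.cos(-.133),np.sin(-.133)
u,v=.065+.008+.009,0
togo([.5612+c*u-s*v,-.1993+s*u+c*v,.142],-.133+np.pi/2)
E
```

```text
time: 18.1
tool_pos: [0.5214, 0.1268, 0.1447]
tool_rot: [0.004, -0.078, 0.997, 0.0]
contact_force: [0.1, 0.2, -0.1]
gripper_width: 0.696
grasp_force: 0.0
pos [0.5214 0.1268 0.1447] d tool [-0.0675 -0.3516  0.0033] world yaw err -0.288 tool rz 0.288 z tilt [ 0.007  0.001 -1.   ] j6 [ 0.1  -0.09  1.91  0.    1.32 -1.63] t 18.1
```

```bash
python3 shift.py '[[0,-0.0084,-0.044,0,0,0,0],[0,-0.0084,-0.044,0,0,0,0],[0,-0.0084,-0.044,0,0,0,0],[0,-0.0084,-0.044,0,0,0,0],[0,-0.0084,-0.044,0,0,0,0]]'; python3 shift.py '[[0,-0.0084,-0.044,0,0,0,0],[0,-0.0084,-0.044,0,0,0,0],[0,-0.0084,-0.044,0,0,0,0],[0,0,0,0,0,0,0.144],[0,0,0,0,0,0,0.144]]';python3 shift.py '[[0,0,0,0,0,0,0],[0,0,0,0,0,0,0]]'; python3 - <<'E'
from h import *
c,s=np.cos(-.133),np.sin(-.133)
u,v=.065+.008+.009,0
togo([.5612+c*u-s*v,-.1993+s*u+c*v,.062],-.133+np.pi/2)
E
```

```text
time: 18.73
tool_pos: [0.5945, -0.0856, 0.1393]
tool_rot: [-0.001, -0.077, 0.997, 0.0]
contact_force: [-0.1, 0.6, -0.1]
gripper_width: -0.003
grasp_force: 0.0
time: 19.35
tool_pos: [0.6395, -0.2115, 0.1389]
tool_rot: [-0.001, 0.069, 0.998, 0.0]
contact_force: [-1.0, 0.0, 0.2]
gripper_width: 0.0
grasp_force: 0.0
time: 19.6
tool_pos: [0.6396, -0.2106, 0.1397]
tool_rot: [-0.0, 0.065, 0.998, 0.0]
contact_force: [-0.5, 0.2, 0.2]
gripper_width: -0.002
grasp_force: 0.0
pos [ 0.6396 -0.2106  0.1397] d tool [-0.0028  0.0008  0.0777] world yaw err -0.002 tool rz 0.002 z tilt [-0.001  0.    -1.   ] j6 [-0.43  0.23  1.57 -0.    1.34 -1.87] t 19.6
```

```bash
python3 shift.py '[[0,-0.0028,0.0008,0.03,0,0,0],[0,0,0,0.03,0,0,0],[0,0,0,0.012,0,0,0],[0,0,0,0.0045,0,0,0],[0,0,0,0,0,0,0]]'; python3 shift.py '[[0,0.008,0,0,0,0,0],[0,0.008,0,0,0,0,0],[0,0.009,0,0,0,0,0],[0,0.009,0,0,0,0,0],[0,0.009,0,0,0,0,0]]';python3 shift.py '[[0,0.009,0,0,0,0,0],[0,0.009,0,0,0,0,0],[0,0.007,0,0,0,0,0],[0,0.003,0,0,0,0,0],[0,0,0,0,0,0,0]]';python3 shift.py '[[0,-0.01,0,-0.005,0,0,0],[0,-0.01,0,-0.03,0,0,0],[0,0,0,-0.05,0,0,0],[0,0,0,0,0,0,0]]'; python3 - <<'E'
from h import *
c,s=np.cos(-.133),np.sin(-.133)
u,v=-.095,0
togo([.5612+c*u-s*v,-.1993+s*u+c*v,.14],-.133+np.pi/2)
E
```

```text
time: 20.23
tool_pos: [0.6433, -0.2106, 0.0647]
tool_rot: [0.001, 0.066, 0.998, -0.0]
contact_force: [0.2, -0.4, 0.9]
gripper_width: -0.001
grasp_force: 0.0
time: 20.85
tool_pos: [0.6006, -0.205, 0.065]
tool_rot: [0.001, 0.066, 0.998, -0.0]
contact_force: [4.2, -0.4, 4.5]
gripper_width: -0.001
grasp_force: 2.7
time: 21.48
tool_pos: [0.5727, -0.2013, 0.0649]
tool_rot: [0.001, 0.066, 0.998, -0.0]
contact_force: [3.8, -0.0, 6.2]
gripper_width: -0.0
grasp_force: 3.2
time: 21.98
tool_pos: [0.5942, -0.2046, 0.1532]
tool_rot: [0.003, 0.066, 0.998, -0.001]
contact_force: [1.0, -0.3, -0.3]
gripper_width: 0.0
grasp_force: 0.0
pos [ 0.5942 -0.2046  0.1532] d tool [0.1285 0.001  0.0125] world yaw err -0.0 tool rz 0.0 z tilt [ 0.005 -0.003 -1.   ] j6 [-0.45  0.12  1.68 -0.    1.34 -1.89] t 21.975
```

```bash
python3 shift.py '[[0.75,0.042,0,0,0,0,0],[0.75,0.042,0,0,0,0,0],[0.75,0.042,0,0,0,0,0],[0.75,0,0,0,0,0,0],[0.75,0,0,0,0,0,0]]'; python3 - <<'E'
from h import *
crop("scene","s3",150,80,400,280,3)
c,s=np.cos(-.133),np.sin(-.133)
u,v=-.095,0
togo([.5612+c*u-s*v,-.1993+s*u+c*v,.044],-.133+np.pi/2)
E
```

```text
time: 22.6
tool_pos: [0.467, -0.1868, 0.1479]
tool_rot: [-0.001, 0.066, 0.998, 0.0]
contact_force: [0.1, 0.3, -0.1]
gripper_width: 0.75
grasp_force: 0.0
pos [ 0.4676 -0.187   0.1483] d tool [0.0005 0.0002 0.1043] world yaw err -0.0 tool rz 0.0 z tilt [-0.001  0.    -1.   ] j6 [-0.53 -0.18  1.97  0.    1.35 -1.97] t 22.65
```

View pics/s3.png

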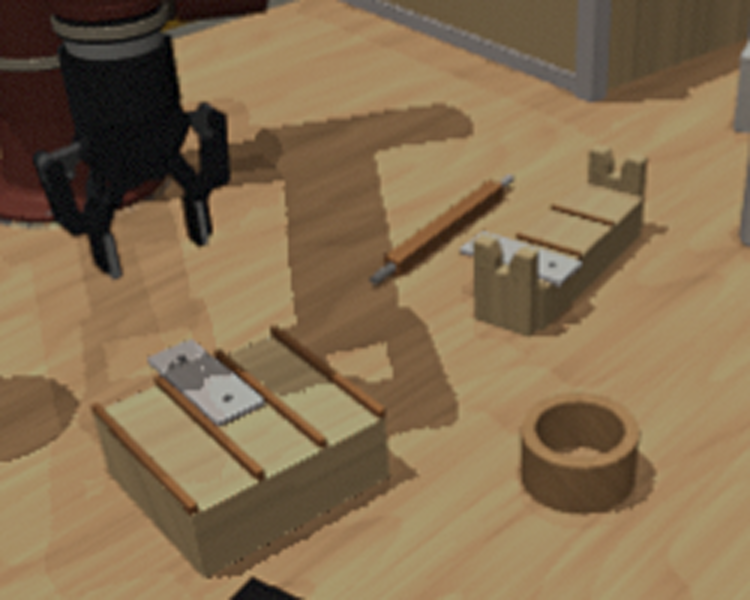

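Plate_1 lies flat in its bay (about 525, 258). Plate_2 overhangs the rack front (front at about 150–195, 350), and the bar is on the bench. Next is the plate_2 pinch.

```bash
python3 shift.py '[[0.75,0.0005,0,0.04,0,0,0],[0.75,0,0,0.04,0,0,0],[0.75,0,0,0.018,0,0,0],[0.75,0,0,0.0065,0,0,0],[0.75,0,0,0,0,0,0]]'; python3 shift.py '[[0.4,0,0,0,0,0,0],[0.4,0,0,0,0,0,0],[0.4,0,0,0,0,0,0],[0.4,0,0,0,0,0,0],[0.4,0,0,0,0,0,0]]'; python3 shift.py '[[0.2,0,0,0,0,0,0],[0.2,0,0,0,0,0,0],[0.2,0,0,-0.01,0,0,0],[0.2,0,0,-0.02,0,0,0],[0.2,0,0,0,0,0,0]]'
python3 shift.py '[[0.2,0,0,-0.04,0,0,0],[0.2,0,0,-0.03,0,0,0],[0.2,0,0,0,0,0,-0.145],[0.2,0,0,0,0,0,-0.144],[0.2,0,0,0,0,0,0]]'; python3 - <<'E'
from h import *
c,s=np.cos(.156),np.sin(.156)
u,v=-.050,.070
togo([.5577+c*u-s*v,.2035+s*u+c*v,.032],.156+np.pi/2)
E
```

```text
time: 23.28
tool_pos: [0.4676, -0.1873, 0.045]
tool_rot: [0.0, 0.066, 0.998, -0.0]
contact_force: [-0.1, 0.3, 0.2]
gripper_width: 0.747
grasp_force: 0.0
time: 23.9
tool_pos: [0.4679, -0.1875, 0.046]
tool_rot: [0.001, 0.066, 0.998, -0.001]
contact_force: [-1.5, 0.4, 5.3]
gripper_width: 0.45
grasp_force: 59.7
time: 24.52
tool_pos: [0.4679, -0.1876, 0.0761]
tool_rot: [0.002, 0.066, 0.998, -0.001]
contact_force: [0.2, 0.1, -0.7]
gripper_width: 0.448
grasp_force: 60.2
time: 25.15
tool_pos: [0.4663, -0.1867, 0.1434]
tool_rot: [-0.001, -0.077, 0.997, 0.0]
contact_force: [-0.1, 0.4, -0.2]
gripper_width: 0.45
grasp_force: 60.5
pos [ 0.4663 -0.1867  0.1434] d tool [-0.1003  0.4413  0.1116] world yaw err 0.001 tool rz -0.001 z tilt [-0.001  0.001 -1.   ] j6 [-0.53 -0.17  1.98 -0.    1.34 -2.25] t 25.15
```

```bash
python3 shift.py '[[0.2,-0.0111,0.049,0,0,0,0],[0.2,-0.0111,0.049,0,0,0,0],[0.2,-0.0111,0.049,0,0,0,0],[0.2,-0.0111,0.049,0,0,0,0],[0.2,-0.0111,0.049,0,0,0,0]]'; python3 shift.py '[[0.2,-0.0111,0.049,0,0,0,0],[0.2,-0.0111,0.049,0,0,0,0],[0.2,-0.0111,0.049,0,0,0,0],[0.2,-0.0111,0.049,0,0,0,0],[0.2,0,0,0,0,0,0]]'; python3 shift.py '[[0.2,0,0,0,0,0,0],[0.2,0,0,0,0,0,0]]'; python3 - <<'E'
from h import *
c,s=np.cos(.156),np.sin(.156)
u,v=-.050,.070
togo([.5577+c*u-s*v,.2035+s*u+c*v,.032],.156+np.pi/2)
crop("top","c4",140,190,340,340,4)
E
```

```text
time: 25.78
tool_pos: [0.4831, 0.0653, 0.1437]
tool_rot: [-0.0, -0.077, 0.997, -0.0]
contact_force: [0.8, -1.3, -1.5]
gripper_width: 0.45
grasp_force: 60.6
time: 26.4
tool_pos: [0.4963, 0.2669, 0.1436]
tool_rot: [-0.0, -0.079, 0.997, 0.0]
contact_force: [0.6, -1.0, -1.2]
gripper_width: 0.447
grasp_force: 60.7
time: 26.65
tool_pos: [0.4968, 0.2632, 0.1439]
tool_rot: [-0.0, -0.077, 0.997, -0.0]
contact_force: [-0.1, -0.0, -1.1]
gripper_width: 0.449
grasp_force: 60.7
pos [0.4968 0.2632 0.1439] d tool [-0.001   0.0017  0.1119] world yaw err 0.002 tool rz -0.002 z tilt [-0.001 -0.001 -1.   ] j6 [ 0.35 -0.03  1.84 -0.    1.33 -1.37] t 26.65
```

View pics/c4.png

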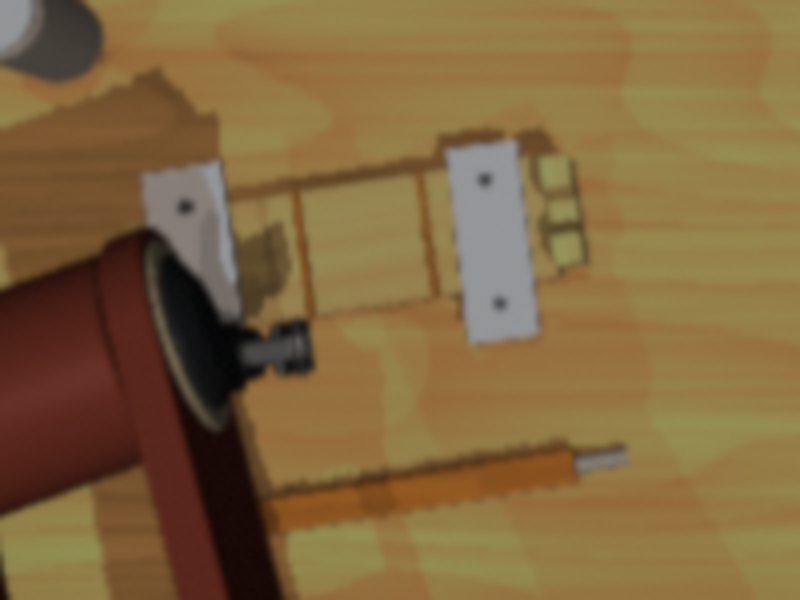

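Plate_1 lies square in the right-hand bay (450–535, 140–340). Plate_2 hangs over the left-hand bay, displaced outward in the picture by parallax. I'll lower it.

```bash
python3 shift.py '[[0.2,0,0.0015,0.04,0,0,0],[0.2,0,0,0.04,0,0,0],[0.2,0,0,0.02,0,0,0],[0.2,0,0,0.008,0,0,0],[0.2,0,0,0,0,0,0]]';python3 shift.py '[[0.2,0,0,0.002,0,0,0],[0.2,0,0,0,0,0,0]]';python3 shift.py '[[0.2,0,0,0.002,0,0,0],[0.2,0,0,0,0,0,0]]'
```

```text
time: 27.32
tool_pos: [0.4972, 0.2657, 0.0369]
tool_rot: [0.0, -0.078, 0.997, 0.0]
contact_force: [0.1, 0.3, -1.1]
gripper_width: 0.451
grasp_force: 60.7
time: 27.58
tool_pos: [0.4974, 0.2661, 0.0354]
tool_rot: [0.001, -0.078, 0.997, 0.0]
contact_force: [0.9, 0.3, -0.2]
gripper_width: 0.447
grasp_force: 60.7
time: 27.82
tool_pos: [0.4966, 0.2658, 0.0323]
tool_rot: [-0.0, -0.078, 0.997, -0.0]
contact_force: [-0.4, -0.2, -0.3]
gripper_width: 0.447
grasp_force: 60.7
```

```bash
python3 shift.py '[[0.2,0,0,0.001,0,0,0],[0.2,0,0,0,0,0,0]]';python3 shift.py '[[0.2,0,0,0.001,0,0,0],[0.2,0,0,0,0,0,0]]'; python3 shift.py '[[0.7,0,0,0,0,0,0],[0.7,0,0,0,0,0,0],[0.7,0,0,-0.03,0,0,0],[0.7,0,0,-0.06,0,0,0],[0.7,0,0,-0.03,0,0,0]]';  python3 shift.py '[[0.7,0,0.06,-0.03,0,0,0],[0.7,0,0.06,0,0,0,0],[0.7,0,0.06,0,0,0,0],[0.7,0,0.02,0,0,0,0],[0.7,0,0,0,0,0,0]]'; python3 - <<'E'
from h import *
crop("top","c5",140,190,340,340,4)
E
```

```text
time: 28.08
tool_pos: [0.4967, 0.2658, 0.0314]
tool_rot: [0.0, -0.078, 0.997, 0.0]
contact_force: [-0.2, 0.2, 0.5]
gripper_width: 0.453
grasp_force: 60.8
time: 28.32
tool_pos: [0.4968, 0.2658, 0.0312]
tool_rot: [-0.0, -0.078, 0.997, -0.0]
contact_force: [-2.6, -1.1, 5.1]
gripper_width: 0.445
grasp_force: 61.3
time: 28.95
tool_pos: [0.4981, 0.2663, 0.1539]
tool_rot: [0.002, -0.078, 0.997, 0.001]
contact_force: [0.8, -0.5, -0.9]
gripper_width: 0.7
grasp_force: 0.0
time: 29.58
tool_pos: [0.4658, 0.4597, 0.1777]
tool_rot: [-0.0, -0.079, 0.997, -0.001]
contact_force: [0.1, -0.6, 0.6]
gripper_width: 0.701
grasp_force: 0.0
```

View pics/c5.png

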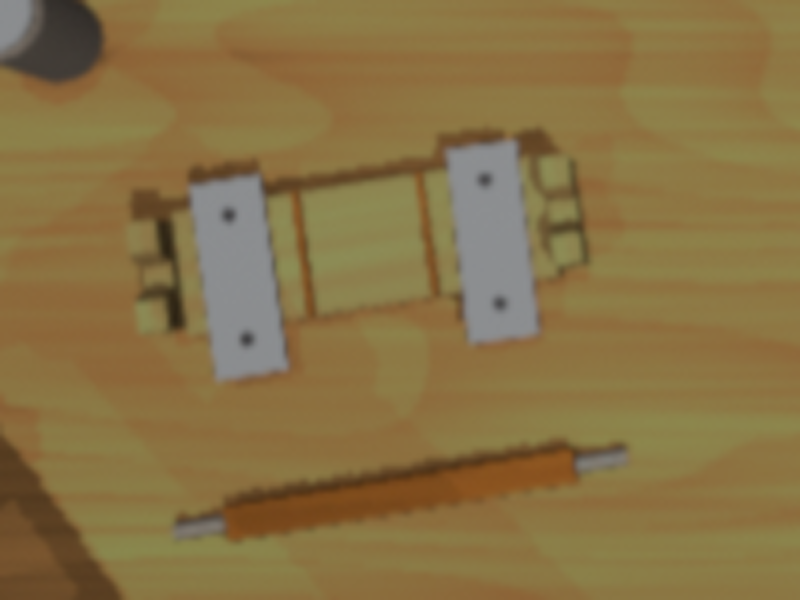

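Both plates lie flat in their own bays. The bar ends are at (175,530) and (628,453), and the slot bottoms at about (157,275) and (563,212). I'll measure these.

```bash
python3 - <<'E'
from h import *
np.set_printoptions(precision=4,suppress=True)
F=lambda q:(np.array(q,float)+.5)/4-.5+np.array([140,190])
def lin(a,z,n):
    p=pt("top",F(a),z);d=p[0]-p[1];print(n,p[:,:2].tolist(),p.mean(0),np.arctan2(-d[0],d[1]),np.linalg.norm(d))
lin([(175,530),(628,453)],.010,'bar ends')
lin([(157,275),(563,212)],.060,'slots')
im=cv2.imread('pics/c5_full.png');h=cv2.cvtColor(im,cv2.COLOR_BGR2HSV)
print(h[310,245],h[305,265],h[320,300])
m=((h[...,0]<14)&(h[...,1]>165)).astype(np.uint8);m[:295]=0;m[:,:180]=0;m[:,300:]=0
m=cv2.morphologyEx(m,cv2.MORPH_OPEN,np.ones((3,3)));n,l,s,c=cv2.connectedComponentsWithStats(m)
i=1+np.argmax(s[1:,4]);r=cv2.minAreaRect(np.argwhere(l==i)[:,::-1].astype(np.float32));print(s[i],r)
p=pt("top",cv2.boxPoints(r),.02);print(p[:,:2].tolist(),p.mean(0))
togo([.4145,.182,.12],.156)
E
```

```text
bar ends [[0.39664548585409753, 0.3121913646275438], [0.43914690726385786, 0.05509307351991804]] [0.4179 0.1836 0.01  ] 0.16383029177195108 0.26058760928392494
slots [[0.5404220795186785, 0.31514223488629445], [0.5757636957769656, 0.09174258341866279]] [0.5581 0.2034 0.06  ] 0.15689878983423616 0.22617788157909546
[ 15 199 123] [ 15 192 110] [ 21 133 140]Traceback (most recent call last):
  File "<stdin>", line 12, in <module>
    return _wrapfunc(a, 'argmax', axis=axis, out=out, **kwds)
    return bound(*args, **kwds)
ValueError: attempt to get argmax of an empty sequence
```

```bash
python3 shift.py '[[0.7,0,0,0,0,0,0.18],[0.7,0,0,0,0,0,0.18],[0.7,0,0,0,0,0,0.18],[0.7,0,0,0,0,0,0.18],[0.7,0,0,0,0,0,0.18]]';python3 shift.py '[[0.7,0,0,0,0,0,0.18],[0.7,0,0,0,0,0,0.18],[0.7,0,0,0,0,0,0.18],[0.7,0,0,0,0,0,0.13],[0.7,0,0,0,0,0,0]]'; python3 - <<'E'
from h import *
togo([.417,.1838,.1],.16)
E
```

```text
time: 30.25
tool_pos: [0.467, 0.457, 0.1782]
tool_rot: [0.0, 0.367, 0.93, -0.0]
contact_force: [-0.2, 0.0, -0.0]
gripper_width: 0.699
grasp_force: 0.0
time: 30.88
tool_pos: [0.4669, 0.4574, 0.1782]
tool_rot: [0.0, 0.65, 0.76, -0.0]
contact_force: [0.7, 0.2, -0.3]
gripper_width: 0.697
grasp_force: 0.0
pos [0.4669 0.4574 0.1782] d tool [-0.2624 -0.0919  0.0784] world yaw err 0.004 tool rz -0.004 z tilt [ 0.    -0.001 -1.   ] j6 [ 0.66  0.16  1.59 -0.    1.39  0.51] t 30.875
```

```bash
python3 shift.py '[[0.7,-0.0525,-0.0184,0,0,0,0],[0.7,-0.0525,-0.0184,0,0,0,0],[0.7,-0.0525,-0.0184,0,0,0,0],[0.7,-0.0525,-0.0184,0,0,0,0],[0.7,-0.0525,-0.0184,0,0,0,0]]';python3 shift.py '[[0.7,0,0,0.05,0,0,0],[0.7,0,0,0.028,0,0,0],[0.7,0,0,0,0,0,0],[0.7,0,0,0,0,0,0]]'; python3 - <<'E'
from h import *
togo([.417,.1838,.004],.158)
crop("scene","s4",230,80,400,210,4)
E
```

```text
time: 31.5
tool_pos: [0.4158, 0.1831, 0.1782]
tool_rot: [0.0, 0.649, 0.761, 0.0]
contact_force: [0.4, -0.0, 0.9]
gripper_width: 0.702
grasp_force: 0.0
time: 32.0
tool_pos: [0.4172, 0.1855, 0.1016]
tool_rot: [0.001, 0.649, 0.761, 0.001]
contact_force: [-0.4, -0.5, -0.2]
gripper_width: 0.697
grasp_force: 0.0
pos [0.4172 0.1855 0.1016] d tool [-0.0017 -0.0007  0.0976] world yaw err 0.001 tool rz -0.001 z tilt [ 0.002  0.    -1.   ] j6 [ 0.26 -0.25  2.12 -0.    1.27  0.1 ] t 32.0
```

View pics/s4.png

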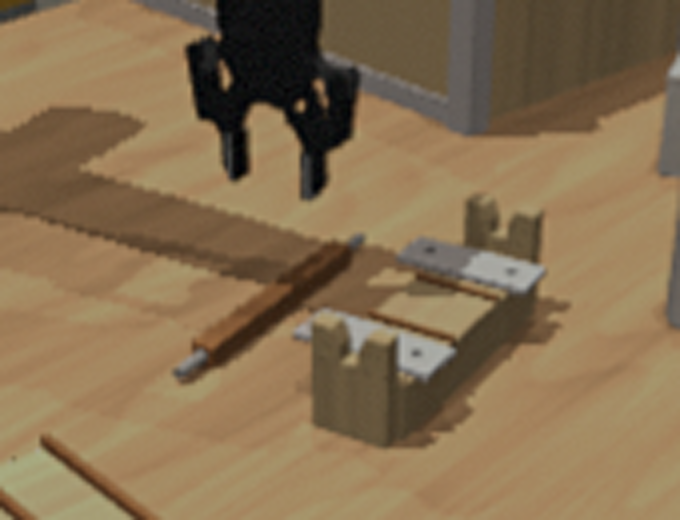

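The fingers are above the bar, whose ends are at crop (180,374) and (361,238), and both plates are flat. I'll check the bar hasn't moved.

```bash
python3 - <<'E'
from h import *
q=np.array([(361,239),(180,374)],float)
p=pt("scene",(q+.5)/4-.5+[230,80],.01);d=p[0]-p[1];print(p,p.mean(0),np.arctan2(-d[0],d[1]),np.linalg.norm(d))
E
```

```text
[[0.39727571 0.31111242 0.01      ]
 [0.43898708 0.0568102  0.01      ]] [0.4181314  0.18396131 0.01      ] 0.162575193992723 0.25770032099363116
```

```bash
python3 shift.py '[[0.7,-0.001,0,0.04,0,0,0],[0.7,0,0,0.035,0,0,0],[0.7,0,0,0.015,0,0,0],[0.7,0,0,0.006,0,0,0],[0.7,0,0,0,0,0,0]]';python3 shift.py '[[0,0,0,0,0,0,0],[0,0,0,0,0,0,0],[0,0,0,0,0,0,0],[0,0,0,0,0,0,0],[0,0,0,0,0,0,0]]'; python3 shift.py '[[0,0,0,-0.01,0,0,0],[0,0,0,-0.02,0,0,0],[0,0,0,-0.05,0,0,0],[0,0,0,-0.06,0,0,0],[0,0,0,0,0,0,0]]';python3 shift.py '[[0,0,0,0,0,0,0],[0,0,0,0,0,0,0]]'; python3 - <<'E'
from h import *
togo([.5581,.2034,.0557],.157)
E
```

```text
time: 32.67
tool_pos: [0.4175, 0.1849, 0.0053]
tool_rot: [0.0, 0.649, 0.76, 0.001]
contact_force: [-0.6, 0.2, 0.9]
gripper_width: 0.703
grasp_force: 0.0
time: 33.3
tool_pos: [0.4174, 0.1849, 0.0054]
tool_rot: [0.0, 0.649, 0.76, 0.001]
contact_force: [-1.0, 0.2, 5.1]
gripper_width: 0.21
grasp_force: 62.1
time: 33.92
tool_pos: [0.42, 0.1856, 0.1503]
tool_rot: [0.003, 0.649, 0.76, 0.005]
contact_force: [0.4, -0.0, -1.9]
gripper_width: 0.218
grasp_force: 61.2
time: 34.17
tool_pos: [0.4147, 0.1841, 0.1415]
tool_rot: [-0.001, 0.649, 0.76, -0.002]
contact_force: [-0.1, 0.8, -2.7]
gripper_width: 0.212
grasp_force: 61.2
pos [0.4147 0.1841 0.1415] d tool [-0.0033  0.145   0.0851] world yaw err -0.0 tool rz 0.0 z tilt [-0.005 -0.001 -1.   ] j6 [ 0.25 -0.3   2.09 -0.    1.36  0.1 ] t 34.175
```

```bash
python3 shift.py '[[0,0,0.04,0,0,0,0],[0,0,0.045,0,0,0,0],[0,0,0.04,0,0,0,0],[0,0,0.02,0,0,0,0],[0,0,0,0,0,0,0]]';python3 shift.py '[[0,0,0,0.035,0,0,0],[0,0,0,0,0,0,0],[0,0,0,0,0,0,0]]'; python3 - <<'E'
from h import *
togo([.5579,.205,.0605],.157)
crop("scene","s5",290,100,390,200,6)
E
```

```text
time: 34.8
tool_pos: [0.5594, 0.207, 0.1417]
tool_rot: [-0.001, 0.65, 0.76, -0.002]
contact_force: [0.1, -0.9, -2.5]
gripper_width: 0.216
grasp_force: 61.1
time: 35.17
tool_pos: [0.559, 0.2073, 0.1093]
tool_rot: [-0.0, 0.649, 0.76, -0.0]
contact_force: [1.0, -0.7, -1.7]
gripper_width: 0.211
grasp_force: 60.9
pos [0.559  0.2073 0.1093] d tool [-0.0021 -0.0014  0.0488] world yaw err -0.0 tool rz 0.0 z tilt [-0.001 -0.    -1.   ] j6 [0.23 0.09 1.78 0.   1.27 0.07] t 35.175
```

View pics/s5.png

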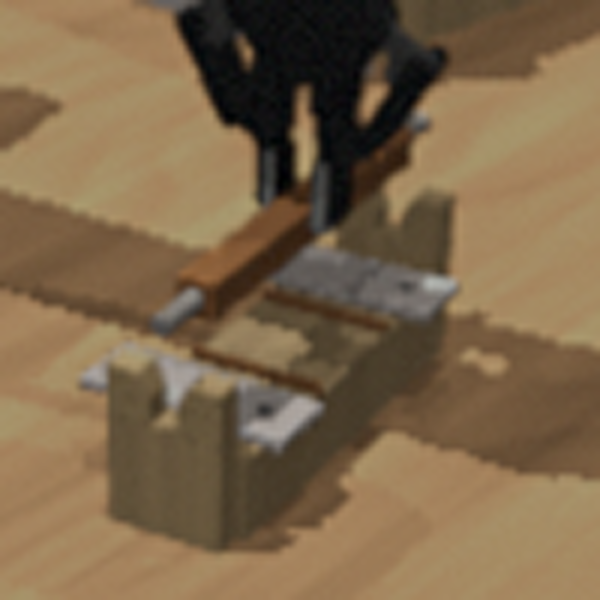

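The bar is held level above the cradle, its near end at (162,322) with the near slot bottom at (170,415). I'll check the alignment numerically.

```bash
python3 - <<'E'
from h import *
t=manip.state()['tool_pos']; z=t[2]+.0046
y=np.array([-np.sin(.157),np.cos(.157),0])
for L in(-.13,.13):
    p=np.array([t[0],t[1],z])+y*(L-.001); print('bar end expect crop',((proj("scene",p)[0]-[290,100]+.5)*6-.5).round(1))
for L in(-.121,.121):
    for zz in(.06,.084): 
        p=np.array([.5581,.2034,zz])+y*L; print('slot outer',zz,((proj("scene",p)[0]-[290,100]+.5)*6-.5).round(1))
E
```

```text
bar end expect crop [159.5 325.4]
bar end expect crop [423.6 120.1]
slot outer 0.06 [162.7 426.2]
slot outer 0.084 [162.7 379.7]
slot outer 0.06 [403.3 224. ]
slot outer 0.084 [406.  182.1]
```

Bar and slot projections agree with the image within about 1–2 mm. I'll lower in stages.

```bash
python3 shift.py '[[0,-0.002,-0.001,0.01,0,0,0],[0,0,0,0.015,0,0,0],[0,0,0,0.008,0,0,0],[0,0,0,0,0,0,0]]';python3 shift.py '[[0,0,0,0.006,0,0,0],[0,0,0,0.004,0,0,0],[0,0,0,0,0,0,0]]'; python3 - <<'E'
from h import *
togo([.558,.205,.0605],.157)
E
```

```text
time: 35.72
tool_pos: [0.558, 0.2049, 0.0746]
tool_rot: [-0.001, 0.649, 0.76, -0.001]
contact_force: [-0.1, -0.4, -3.1]
gripper_width: 0.217
grasp_force: 61.0
time: 36.1
tool_pos: [0.5587, 0.2052, 0.0658]
tool_rot: [-0.0, 0.649, 0.761, -0.0]
contact_force: [-1.2, 0.3, -2.1]
gripper_width: 0.21
grasp_force: 61.1
pos [0.5587 0.2052 0.0658] d tool [-0.0001 -0.0007  0.0053] world yaw err -0.0 tool rz 0.0 z tilt [-0.001 -0.    -1.   ] j6 [0.23 0.14 1.81 0.   1.19 0.07] t 36.1
```

```bash
python3 shift.py '[[0,0,0,0.003,0,0,0],[0,0,0,0,0,0,0]]';python3 shift.py '[[0,0,0,0.0015,0,0,0],[0,0,0,0,0,0,0]]';python3 shift.py '[[0,0,0,0.0015,0,0,0],[0,0,0,0,0,0,0]]'
```

```text
time: 36.35
tool_pos: [0.5588, 0.2051, 0.0628]
tool_rot: [-0.0, 0.649, 0.76, -0.0]
contact_force: [-3.4, -0.5, -2.4]
gripper_width: 0.215
grasp_force: 61.1
time: 36.6
tool_pos: [0.5588, 0.2051, 0.0615]
tool_rot: [-0.0, 0.649, 0.76, -0.0]
contact_force: [-3.7, 0.6, -1.7]
gripper_width: 0.213
grasp_force: 61.3
time: 36.85
tool_pos: [0.5588, 0.2052, 0.0603]
tool_rot: [-0.0, 0.649, 0.76, -0.0]
contact_force: [-5.8, -0.7, 1.7]
gripper_width: 0.216
grasp_force: 61.5
```

```bash
python3 shift.py '[[0,0,-0.001,0.0005,0,0,0],[0,0,0,0,0,0,0]]';python3 shift.py '[[0.35,0,0,0,0,0,0],[0.6,0,0,0,0,0,0],[0.6,0,0,0,0,0,0],[0.6,0,0,-0.03,0,0,0],[0.6,0,0,-0.06,0,0,0]]';python3 shift.py '[[0.6,0.06,0,-0.05,0,0,0],[0.6,0.06,0,0,0,0,0],[0.6,0.06,0,0,0,0,0],[0.6,0.06,0,0,0,0,0],[0.6,0,0,0,0,0,0]]'
python3 - <<'E'
from h import *
a=manip.grab_frame("scene")[105:195,290:390,::-1];b=manip.grab_frame("top")[215:290,160:300,::-1]
a=cv2.resize(a,(400,360),interpolation=2);b=cv2.resize(b,(400,214),interpolation=2)
b=cv2.copyMakeBorder(b,0,146,0,0,0);cv2.imwrite('pics/end.png',np.hstack([a,b]))
E
```

```text
time: 37.1
tool_pos: [0.5588, 0.2052, 0.0603]
tool_rot: [0.001, 0.649, 0.76, 0.001]
contact_force: [-2.4, 0.6, 1.5]
gripper_width: 0.214
grasp_force: 61.5
time: 37.72
tool_pos: [0.5558, 0.2044, 0.1471]
tool_rot: [-0.002, 0.65, 0.76, -0.003]
contact_force: [1.2, 0.1, 0.3]
gripper_width: 0.597
grasp_force: 0.0
time: 38.35
tool_pos: [0.5211, 0.4339, 0.1895]
tool_rot: [-0.0, 0.648, 0.762, 0.0]
contact_force: [0.2, 0.1, -0.5]
gripper_width: 0.601
grasp_force: 0.0
```

View pics/end.png

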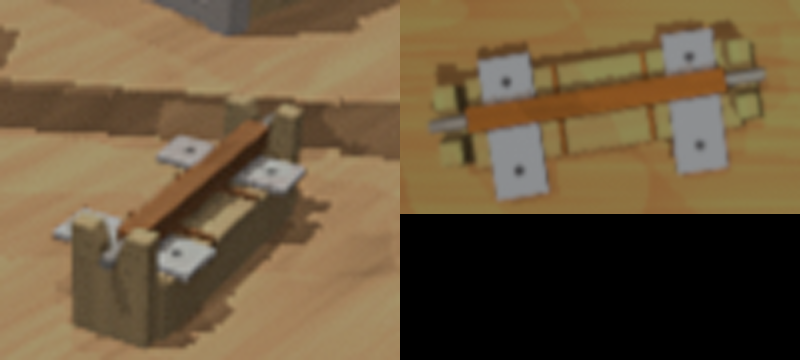

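The bar lies in both slots over the two flat plates, with the near steel end down on its slot bottom (about 112, 252 in the left panel). I'm handing in.

```bash
python3 -c "
from plant import manip
print(manip.job_done())"
```

```text
the job is handed in; nothing more can be done
None
```

I packed both plates that were in the rack (plate_1 and plate_2; the third lane was empty) flat in separate bays, set the keeper bar back in its two slots, and handed the job in at about 38 s; no verdict was returned.

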